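# Unload the burn-in clamp and lay the modules out in a pinwheel

### The arm

A 6-joint arm with a two-finger parallel gripper is mounted at the origin on the work surface. World frame = base frame: x ahead of the robot, y to its left, z up, the work surface at z = 0. Lengths are in m, angles in rad, forces in N, time in s.
With the tool pointing down it reaches from about 0.375 to 0.975 m from the base axis. Payload 3.8 kg.
Tool frame: the origin (TCP) lies midway between the tips of the shut fingers; the grasp point (between the pads) lies r.pinch_z behind it (r.pinch_z is the distance from the TCP to the grasp point, in m); z points along the fingers, y is the line along which they close (so a half turn about z gives the same grasp; the last joint's range is limited). The gripper opens to 85 mm and grips with 20 to 120 N. Pads are 22 mm wide; open, the fingers measure 114 mm over their backs; the gripper's body (76 mm by 85 mm) begins 54 mm behind the grasp point. The pads swing forward as they close: fully open they stand 13 mm farther back than shut.
Start: joints at [-1.29, 0.264, 1.604, -0, 1.274, -0.037], TCP at [0.211, -0.641, 0.231] pointing down, gripper open.
Joint ranges: [-2.63, 2.63], [-0.94, 2.18], [0.31, 2.57], [-1.31, 4.45], [0, 2.66], [-2.55, 2.55]. Speed limits (rad/s): [2.57, 2.57, 3.14, 3.14, 3.14, 3.14].

### API

Orientations are given as a unit quaternion [w, x, y, z].
In Python, from plant import r gives the robot as it stands. The module is installed in compiled form; this text tells all that it offers.
- The arm moves only by the shell command python3 -m inch 'ROWS' [FORCE]. ROWS is JSON, a list of rows, each a list of 5 numbers: the shift along the tool's x, y, z in mm, then the turn about the tool's z in rad, then the opening, from 0 (shut) to 1 (fully open). A call has 1 to 12 rows; each row shifts and turns the commanded pose from where the row before left it, along the tool's axes as they then stand; what a row does not reach is not made up. A row lasts 1/8 s, in which the tool goes at most 62.5 mm and 10.7 degrees, less where a joint would pass 70% of its speed; a pose out of reach is approached as far as the arm can. A call is refused whole if a number of a shift passes 62.5 or a number of a turn 0.188, either way. A call with a gripper value outside its range is refused whole. The fingers move at their own pace and stop on an object; FORCE is the grip in N (left out, the last holds). Time passes only in rows, so rows that do not move let the fingers close. It gives the time, the measured TCP pose, the force, the opening and the grip force at its end, in the units of the state.
- r.get_state(): the state, without advancing time (a new reading comes with each control period).
- r.camera(name): name is "scene" or "top" or "wrist"; returns a dict with "img" (480x640x3 uint8, red, green, blue), "vfov" (degrees; the focal length in pixels is half the picture's height over the tangent of half this angle, whatever the lens; pixels are square), "cx", "cy" (the principal point, pixels), "rvec" (rotation vector, rad) and "tvec" (3), from world to camera coordinates, as OpenCV has them. Camera axes: x right, y down, z forward; pixel columns grow to the right and rows downward; lengths in m; the calibration is good to about 2 mm. A picture is of the moment at which its call begins. There is no depth.
- r.finish_job(): hands the job in; it is judged then, once.
The state is a dict: "t": time; "qpos": joint angles; "dq": joint speeds; "joint_efforts": joint torques, N m; "eef_pos": TCP position; "tcp_rot": TCP orientation; "force": force on the tool from outside, world axes, zero at the start; "ft_torque": the same for the moment, N m; "width": finger opening in m; "gripper_force": force on a finger pad.
Only numpy, scipy, OpenCV 4.12 (cv2) and the standard library are available. Lean on these libraries where they do the work, as an engineer would, in place of code of your own. Each camera call takes 0.05 s, during which the arm holds its last target. There are 200 camera calls.

### The job

The burn-in run is over. Release the clamp by turning its left-hand knob clockwise all the way to the open stop, only then swing the clamp arm wide aside, and lay every power module flat inside the outlines on the plywood carrier slab, one to an outline, so that they form the interlocking pinwheel round an open middle (if there are only three, any one outline stays empty). Then swing the arm back over the middle of its plate with the screw left open, and leave the other things on the bench where they are.

Things in the scene. Friction and masses are not known exactly. Their poses are not given: they have to be found in the camera images.
- clamp_base: fixed burn-in clamp: aluminium cold plate, top 20 mm above the bench, in its frame x +-115, y -130 to +205 mm. Origin: on the bench under the point that the closed clamp presses, amid the modules. A steel post 26 mm across, 122 mm high stands at x 0, y +170 mm. The modules start round the origin, centres near x +-51, y +-53 mm, length along x
- post_axis (a point): on the axis of the post, at mid-height of the clamp arm (94 mm above the bench); the arm swings level about the vertical through this point. Fixed to clamp_base
- clamp_arm (a joint): swing of the clamp arm, rad: 0 = over the plate, pointing from the post along clamp_base's -y; 1.95 = stop, fully aside; 1.5 or more is well aside. Grows clockwise seen from above: from 0 its end goes towards clamp_base's -x. A grey bar 30 mm wide, 20 mm high (84 to 104 mm above the bench). Stays where left, takes about 0.3 N m; the knob may be pushed sideways to swing it
- clamp_knob (a joint): turn of the black round fluted clamp knob relative to the arm, rad: 0 = tight, 4.71 = open, at its stop (3/4 turn). Left-hand thread: turned clockwise seen from above it grows, opens, and rises with the pad, 8 mm per turn. Takes about 0.1 N m, stays where left. 48 mm across, 26 mm high, vertical axis, white index mark on top, above the arm's end, 170 mm from the post's axis
- knob_grip (a point): centre of the clamp knob at mid-height (135 mm above the bench when tight, 6 mm higher when open; the knob reaches 13 mm above and below). Moves with the arm; its frame turns with the knob. Under the arm's end the same screw carries a round pad 96 mm across, 11 mm thick, whose rubber face is 58 mm above the bench when tight, just on the modules
- slab: the fixed plywood carrier slab on runners, 220 x 220 mm, top face 30 mm above the bench. Origin: centre of its underside; x and y along its edges. On its top four 95 x 55 mm outlines in thin dark lines form a pinwheel round an open middle about 46 mm square
- slot_a (a point): centre of one of the four outlines on the slab, on its top face. The module goes here with its 90 mm length along the slab's own x (outline at x -28, y -48 mm in the slab's frame)
- slot_b (a point): centre of one of the four outlines on the slab, on its top face. The module goes here with its 90 mm length along the slab's own y (outline at x 48, y -28 mm in the slab's frame)
- slot_c (a point): centre of one of the four outlines on the slab, on its top face. The module goes here with its 90 mm length along the slab's own x (outline at x 28, y 48 mm in the slab's frame)
- slot_d (a point): centre of one of the four outlines on the slab, on its top face. The module goes here with its 90 mm length along the slab's own y (outline at x -48, y 28 mm in the slab's frame)
- module_1: encased power module, one of up to four alike (absent: None): grey block 90 x 50 x 38 mm with aluminium sole and brass contacts on top near both short ends, about 0.26 kg; symmetric, either end may lead. Origin: centre of its underside; x along the 90 mm length, y along the 50 mm width, z up. At the start it lies on the cold plate partly under the clamp pad
- module_2: encased power module, one of up to four alike (absent: None): grey block 90 x 50 x 38 mm with aluminium sole and brass contacts on top near both short ends, about 0.26 kg; symmetric, either end may lead. Origin: centre of its underside; x along the 90 mm length, y along the 50 mm width, z up. At the start it lies on the cold plate partly under the clamp pad
- module_3: encased power module, one of up to four alike (absent: None): grey block 90 x 50 x 38 mm with aluminium sole and brass contacts on top near both short ends, about 0.26 kg; symmetric, either end may lead. Origin: centre of its underside; x along the 90 mm length, y along the 50 mm width, z up. At the start it lies on the cold plate partly under the clamp pad
- module_4: encased power module, one of up to four alike (absent: None): grey block 90 x 50 x 38 mm with aluminium sole and brass contacts on top near both short ends, about 0.26 kg; symmetric, either end may lead. Origin: centre of its underside; x along the 90 mm length, y along the 50 mm width, z up. At the start it lies on the cold plate partly under the clamp pad
- bottle: bystander: upright white plastic bottle 60 mm across, 160 mm high, at the far side of the bench; origin at the centre of its base; not to be moved
- wire_spool: bystander: small spool of copper wire lying flat, 72 mm across, 45 mm high; origin at the centre of its base; not to be moved
- multimeter: bystander: yellow hand multimeter lying flat, 150 x 75 x 32 mm; origin at the centre of its underside; not to be moved
Mind the look-alikes: they are no part of the job. Leave any green look-alike of the module_2 alone.

How it is judged:
On the way, in this order (a step that is already met when the one before it is completed fails the run):
1. the clamp screw is opened: knob turned clockwise past 4.0 rad (value of joint clamp_knob above 4 rad), for 0.2 s.
2. the clamp arm is swung aside, past 1.5 rad (value of joint clamp_arm above 1.5 rad), for 0.2 s.
3. every module present lies flat in an outline of the slab (((horizontal distance between module_1 and slot_a below 0.008 m and angle between the x axis of module_1 and the x axis of slab, either way round below 0.12 rad) or (horizontal distance between module_1 and slot_b below 0.008 m and angle between the x axis of module_1 and the y axis of slab, either way round below 0.12 rad) or (horizontal distance between module_1 and slot_c below 0.008 m and angle between the x axis of module_1 and the x axis of slab, either way round below 0.12 rad) or (horizontal distance between module_1 and slot_d below 0.008 m and angle between the x axis of module_1 and the y axis of slab, either way round below 0.12 rad)) and z of module_1 in the frame of slab between 0.026 and 0.034 m and angle between each of module_1, module_2, module_3, module_4's own z axis and vertical below 0.06 rad and ((horizontal distance between module_2 and slot_a below 0.008 m and angle between the x axis of module_2 and the x axis of slab, either way round below 0.12 rad) or (horizontal distance between module_2 and slot_b below 0.008 m and angle between the x axis of module_2 and the y axis of slab, either way round below 0.12 rad) or (horizontal distance between module_2 and slot_c below 0.008 m and angle between the x axis of module_2 and the x axis of slab, either way round below 0.12 rad) or (horizontal distance between module_2 and slot_d below 0.008 m and angle between the x axis of module_2 and the y axis of slab, either way round below 0.12 rad)) and z of module_2 in the frame of slab between 0.026 and 0.034 m and ((horizontal distance between module_3 and slot_a below 0.008 m and angle between the x axis of module_3 and the x axis of slab, either way round below 0.12 rad) or (horizontal distance between module_3 and slot_b below 0.008 m and angle between the x axis of module_3 and the y axis of slab, either way round below 0.12 rad) or (horizontal distance between module_3 and slot_c below 0.008 m and angle between the x axis of module_3 and the x axis of slab, either way round below 0.12 rad) or (horizontal distance between module_3 and slot_d below 0.008 m and angle between the x axis of module_3 and the y axis of slab, either way round below 0.12 rad)) and z of module_3 in the frame of slab between 0.026 and 0.034 m and ((horizontal distance between module_4 and slot_a below 0.008 m and angle between the x axis of module_4 and the x axis of slab, either way round below 0.12 rad) or (horizontal distance between module_4 and slot_b below 0.008 m and angle between the x axis of module_4 and the y axis of slab, either way round below 0.12 rad) or (horizontal distance between module_4 and slot_c below 0.008 m and angle between the x axis of module_4 and the x axis of slab, either way round below 0.12 rad) or (horizontal distance between module_4 and slot_d below 0.008 m and angle between the x axis of module_4 and the y axis of slab, either way round below 0.12 rad)) and z of module_4 in the frame of slab between 0.026 and 0.034 m), for 0.3 s.
At the end, for the whole second after the job is handed in: Every module present lies at rest and flat on the slab, its centre within 8 mm of an outline's centre and its length within 0.12 rad of that outline's; the clamp arm is back within 0.25 rad of the middle of its plate and the knob is still open (above 3.6 rad) (all of step 3 and linear speed of each of module_1, module_2, module_3, module_4 below 0.02 m/s and value of joint clamp_arm below 0.25 rad and value of joint clamp_knob above 3.6 rad); the robot touches nothing.
It fails at once if the arm is swung while the clamp is still tight (arm beyond 0.15 rad with the knob below 3 rad) (value of joint clamp_arm above 0.15 rad and value of joint clamp_knob below 3 rad).
It fails at once if a bystander is moved by more than 30 mm (distance of any of bottle, wire_spool, multimeter from where it was at the start of the episode above 0.03 m).
Of module_1, module_2, module_3, module_4 only 3 to 4 are there at a start; the rules pass over those that are not, and their reading is None.
At some moment in a run one of module_1, module_2, module_3, module_4 may be knocked a few centimetres aside while the robot is not near it.
It also fails if it takes over 210 s, if anything falls off the work surface, if the arm or the gripper's body presses on something with over 40 N, if the wrist force passes 120 N, or if a joint passes its speed limit or range.

## Working session

There is one attempt and no reset: what is moved stays moved. The work goes in short steps, Python scripts to look and compute and a shell command to move; the robot and the scene stay as the last step left them, time stands still between calls to the robot, and variables do not carry over. Pictures are saved under pics/ and viewed, at most 14 in all, crops included, and the job is handed in when it is done.

```bash
mkdir -p pics; cat > h.py <<'E'
import numpy as np, cv2
from plant import r
from scipy.spatial.transform import Rotation as R
def cam(n,save=None):
    c=r.camera(n); f=240/np.tan(np.radians(c['vfov'])/2)
    c['K']=np.array([[f,0,c['cx']],[0,f,c['cy']],[0,0,1.]]); c['R']=cv2.Rodrigues(np.array(c['rvec'],float))[0]; c['t']=np.array(c['tvec'],float)
    if save: cv2.imwrite('pics/'+save,c['img'][:,:,::-1])
    return c
def ray(c,uv,z):
    uv=np.atleast_2d(np.array(uv,float)); d=np.c_[uv,np.ones(len(uv))]@np.linalg.inv(c['K']).T@c['R']
    o=-c['R'].T@c['t']; return (o+d*((z-o[2])/d[:,2])[:,None])[:,:2]
def proj(c,P):
    p=np.atleast_2d(P)@c['R'].T+c['t']; p=p@c['K'].T; return p[:,:2]/p[:,2:]
def st():
    s=r.get_state(); Rm=R.from_quat(np.roll(s['tcp_rot'],-1)).as_matrix()
    return s,np.array(s['eef_pos']),Rm
def go(x,y,z,yaw=None):
    "shift in tool mm to world TCP point; yaw = wanted world direction of tool y (mod pi)"
    s,p,Rm=st(); d=Rm.T@(np.array([x,y,z])-p)*1000
    out='tool shift mm %s'%np.round(d,1)
    if yaw is not None:
        cur=np.arctan2(Rm[1,1],Rm[0,1]); t=(-(yaw-cur)+np.pi/2)%np.pi-np.pi/2
        out+=' turn %.3f (q6 %.2f)'%(t,s['qpos'][5])
    print(out)
E
python3 - <<'E'
from h import *
for n in ['scene','top']:
    c=cam(n,n+'0.png'); print(n,c['vfov'],-c['R'].T@c['t'])
s,p,Rm=st(); print(s,r.pinch_z); print(Rm)
E
```

```text
scene 49.96030236975772 [ 1.56374839 -0.79787325  1.02273729]
top 57.75819685545076 [ 0.45477087 -0.12113776  1.24424625]
{'t': 0.1, 'qpos': array([-1.28991648e+00,  2.64704258e-01,  1.60525089e+00,  2.21633244e-05,
        1.27371461e+00, -3.68940992e-02]), 'dq': array([ 0.0003307 , -0.00062176, -0.00196251,  0.00067528,  0.0018644 ,
       -0.00184183]), 'joint_efforts': array([-2.06229702e-04, -5.16706288e+01, -3.68591845e+01, -3.42349961e-05,
        6.37778838e-03, -5.34720334e-05]), 'eef_pos': array([ 0.21072845, -0.6405567 ,  0.23006145]), 'tcp_rot': array([-1.03212185e-03,  9.87403980e-01,  1.58215999e-01, -1.15867700e-04]), 'force': array([-0.28609509,  0.20137255, -0.04363428]), 'ft_torque': array([ 0.038783  ,  0.04079891, -0.0892146 ]), 'gripper_force': 0.0, 'width': 0.08522394834997568} 0.0187
[[ 9.49935369e-01  3.12445974e-01 -5.55412834e-04]
 [ 3.12446453e-01 -9.49933265e-01  2.00157820e-03]
 [ 9.77799225e-05 -2.07490669e-03 -9.99997843e-01]]
```

View pics/top0.png

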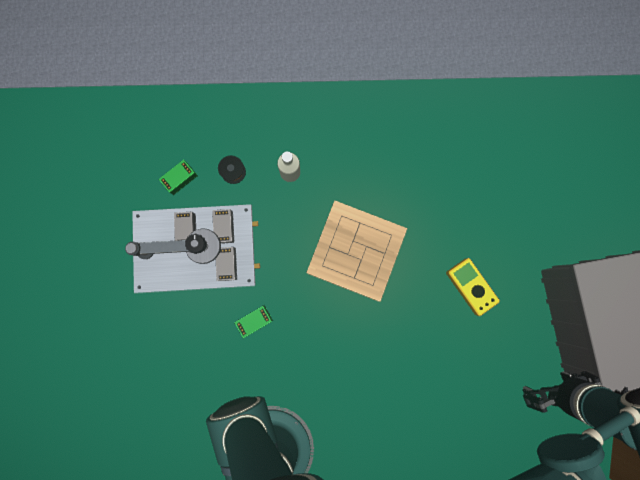

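View pics/scene0.png

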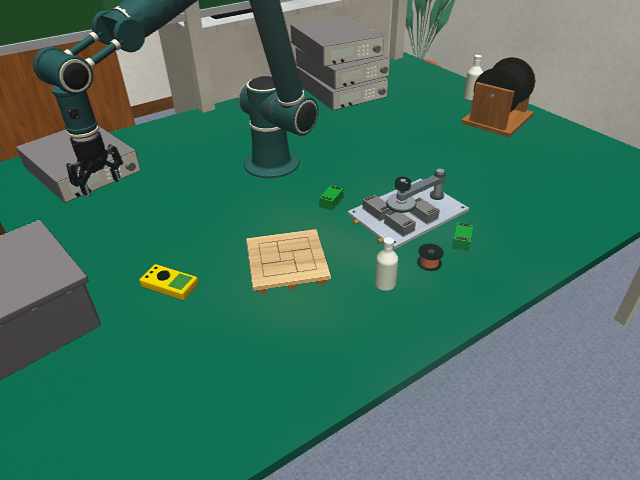

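The top view shows the plate at (193,248), with the post at (133,248) and the knob at (195,243). Grey modules are at (184,225), (222,225) and (226,263), and the fourth spot at (188,265) is empty. The slab is at (357,250), the bottle at (288,165), the spool at (231,169) and the multimeter at (473,287). Things that could be taken for a module are the green blocks at (177,176) and (253,321); both are look-alikes, so I choose the three grey ones on the plate. For the knob, the only candidates are the black disc at (195,243), the black spool at (231,169) and the post cap at (133,248). I choose (195,243) and check it in a crop.

```bash
cat > m.py <<'E'
from h import *
c=cam('top'); im=c['img']; hsv=cv2.cvtColor(im,cv2.COLOR_RGB2HSV)
def rect(mask,z,name):
    cs,_=cv2.findContours(mask.astype(np.uint8),0,2); k=max(cs,key=cv2.contourArea)
    P=ray(c,cv2.convexHull(k)[:,0].astype(float),z)
    (a,b),(w,h),an=cv2.minAreaRect((P*1000).astype(np.float32)); print(name,a,b,w,h,an); 
h,s,v=[hsv[...,i].astype(int) for i in range(3)]
m=(h>8)&(h<25)&(s>60)&(v>120); m[:190]=0;m[310:]=0;m[:,:295]=0;m[:,420:]=0
rect(m,.03,'slab')
m=(s<60)&(v>90); m[:195]=0;m[300:]=0;m[:,:120]=0;m[:,262:]=0
m=cv2.morphologyEx(m.astype(np.uint8),2,np.ones((7,7))); rect(m,.02,'plate')
print('knob top',ray(c,[196,241],.148),'post top',ray(c,[132,247],.122))
E
python3 - <<'E'
from m import *
cr=im[195:305,115:275]; cv2.imwrite('pics/c1.png',cv2.resize(cr[:,:,::-1],None,fx=5,fy=5,interpolation=2))
E
```

```text
slab 538.5819702148438 -253.34866333007812 218.58065795898438 220.00904846191406 67.1325912475586
plate 559.0477905273438 204.97396850585938 229.81593322753906 335.2072448730469 1.7528812885284424
knob top [[0.56486989 0.16407768]] post top [[0.55659682 0.33448619]]
```

View pics/c1.png

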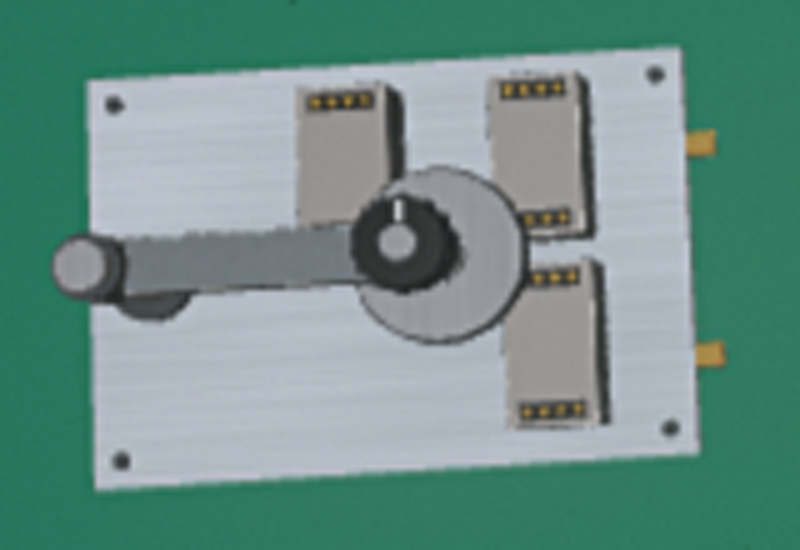

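The crop confirms the black knob with its white mark at top view (196,243), and exactly three grey modules, with the near-left spot empty. I move over the knob.

```bash
python3 -m inch '[[39,-44,-10,0,1],[39,-44,-10,0,1],[39,-44,-10,0,1],[39,-44,0,0,1],[39,-44,0,0,1],[39,-44,0,0,1],[39,-44,0,0,1],[39,-44,0,0,1],[39,-44,0,0,1],[39,-44,0,0,1],[39,-44,0,0,1],[39,-44,0,0,1]]'
python3 -m inch '[[39,-44,0,0,1],[39,-44,0,0,1],[20,-22,0,0,1],[0,0,0,-0.187,1],[0,0,0,-0.187,1],[0,0,0,-0.187,1],[0,0,0,-0.187,1],[0,0,0,-0.187,1],[0,0,0,-0.187,1],[0,0,0,-0.187,1],[0,0,0,0,1]]'
python3 -c "
from h import *
s,p,Rm=st();print(s['qpos'],p)
c=cam('wrist','w1.png');print(proj(c,[[.56,.1675,.148],[.555,.337,.122]]), -c['R'].T@c['t'])"
```

```text
t: 1.65
eef_pos: [0.4908, 0.0085, 0.2612]
tcp_rot: [0.0, 0.987, 0.158, 0.0]
force: [0.9, -0.3, -0.0]
width: 0.0854
gripper_force: 0.0
t: 3.02
eef_pos: [0.5489, 0.1417, 0.2609]
tcp_rot: [-0.0, 0.688, 0.726, -0.0]
force: [0.0, 0.1, 0.0]
width: 0.0854
gripper_force: 0.0
[2.08623329e-01 4.29179761e-02 1.80215900e+00 8.74143491e-06
 1.29719529e+00 1.54659820e-01] [0.54894864 0.1416693  0.2609231 ]
[[333.2955292  200.82135655]
 [342.2708255  -82.4069738 ]] [0.54514179 0.2208835  0.40354661]
```

View pics/w1.png

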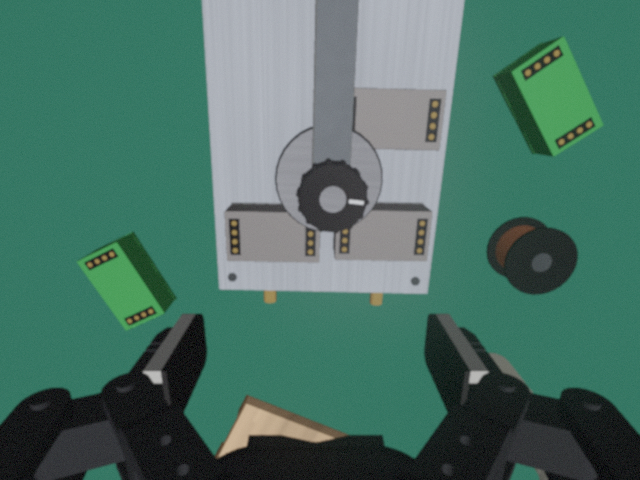

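The wrist view shows the knob centre at (333,199), within 2 px of my prediction. The three modules are at (275,236), (382,235) and (400,119).

```bash
python3 -m inch '[[0,0,0,-0.187,1],[0,0,0,-0.187,1],[0,0,0,-0.187,1],[0,0,0,-0.187,1],[0,0,0,-0.187,1],[0,0,0,-0.187,1],[0,0,0,-0.187,1],[0,0,0,-0.187,1],[0,0,0,-0.187,1],[0,0,0,-0.187,1],[0,0,0,-0.187,1],[0,0,0,-0.187,1]]'
python3 -m inch '[[0,0,0,-0.187,1],[0,0,0,-0.15,1],[0,0,0,0,1]]'
python3 -c "
from h import *
s,p,Rm=st();print(s['qpos'],p);go(.5605,.1687,.117);print(Rm)"
```

```text
t: 4.58
eef_pos: [0.5491, 0.1417, 0.2612]
tcp_rot: [-0.0, -0.358, 0.934, 0.0]
force: [0.2, -1.0, 0.0]
width: 0.0851
gripper_force: 0.0
t: 4.95
eef_pos: [0.5491, 0.1417, 0.2612]
tcp_rot: [-0.0, -0.506, 0.862, 0.0]
force: [-0.3, -0.8, -0.7]
width: 0.0852
gripper_force: 0.0
[ 2.08569683e-01  4.28185592e-02  1.80180698e+00  1.88754247e-05
  1.29716842e+00 -2.42427233e+00] [0.54913676 0.14168152 0.2611711 ]
tool shift mm [-29.1   3.2 144.2]
[[-4.87090936e-01 -8.73351235e-01 -2.00708097e-04]
 [-8.73351250e-01  4.87090950e-01 -2.39036150e-05]
 [ 1.18639349e-04  1.63645433e-04 -9.99999980e-01]]
```

```bash
python3 -m inch '[[-15,1.6,24,0,1],[-14.1,1.6,24,0,1],[0,0,24,0,1],[0,0,24,0,1],[0,0,24,0,1],[0,0,24,0,1],[0,0,0,0,1],[0,0,0,0,0],[0,0,0,0,0],[0,0,0,0,0],[0,0,0,0,0],[0,0,0,0,0]]' 40
python3 -c "
from h import *
s,p,Rm=st();print(s['qpos'],p,s['width'],s['force'],s['ft_torque'])"
```

```text
t: 6.45
eef_pos: [0.5597, 0.17, 0.1193]
tcp_rot: [0.0, -0.508, 0.862, 0.001]
force: [-6.1, 2.6, 6.9]
width: 0.0473
gripper_force: 40.8
[ 0.25091037  0.19026014  1.91075929  0.002796    1.04101046 -2.38626572] [0.55973377 0.17003733 0.11931231] 0.047324934350609894 [-6.14237633  2.59777369  6.90667781] [ 0.52604851  1.00885485 -0.07416097]
```

```bash
python3 -m inch '[[0,1.3,-0.24,0.187,0],[0,0,-0.24,0.187,0],[0,0,-0.24,0.187,0],[0,0,-0.24,0.187,0],[0,0,-0.24,0.187,0],[0,0,-0.24,0.187,0],[0,0,-0.24,0.187,0],[0,0,-0.24,0.187,0],[0,0,-0.24,0.187,0],[0,0,-0.24,0.187,0],[0,0,-0.24,0.187,0],[0,0,-0.24,0.187,0]]'
python3 -c "
from h import *
s,p,Rm=st();print(s['qpos'],p,s['width'],s['force'],s['ft_torque'])"
python3 -m inch '[[0,0,-0.24,0.187,0],[0,0,-0.24,0.187,0],[0,0,-0.24,0.187,0],[0,0,-0.24,0.187,0],[0,0,-0.24,0.187,0],[0,0,-0.24,0.187,0],[0,0,-0.24,0.187,0],[0,0,-0.24,0.187,0],[0,0,-0.24,0.187,0],[0,0,-0.24,0.187,0],[0,0,-0.24,0.187,0],[0,0,0,0,0]]'
python3 -c "
from h import *
s,p,Rm=st();print(s['qpos'],p,s['width'],s['force'],s['ft_torque'])
c=cam('wrist','w2.png')"
```

```text
t: 7.95
eef_pos: [0.5595, 0.1686, 0.1221]
tcp_rot: [0.001, 0.558, 0.83, -0.0]
force: [-3.2, -3.5, 6.4]
width: 0.0472
gripper_force: 40.8
[ 2.50952034e-01  1.85839090e-01  1.91027764e+00 -1.62701019e-03
  1.04522935e+00 -1.35011784e-01] [0.55949237 0.16862937 0.12212951] 0.04724077829069501 [-3.15125191 -3.51046586  6.3917798 ] [-0.52781361  0.60457413  0.13289806]
t: 9.45
eef_pos: [0.5584, 0.1694, 0.1247]
tcp_rot: [-0.0, 0.999, -0.048, -0.001]
force: [-6.1, -0.6, 7.8]
width: 0.0471
gripper_force: 41.0
[2.51640349e-01 1.82706377e-01 1.90867769e+00 5.19609470e-04
 1.05166910e+00 1.91774506e+00] [0.55841482 0.16943453 0.12474164] 0.04705195754573298 [-6.06877042 -0.5992917   7.81784906] [-0.17046177  1.06769989 -0.06253162]
```

View pics/w2.png

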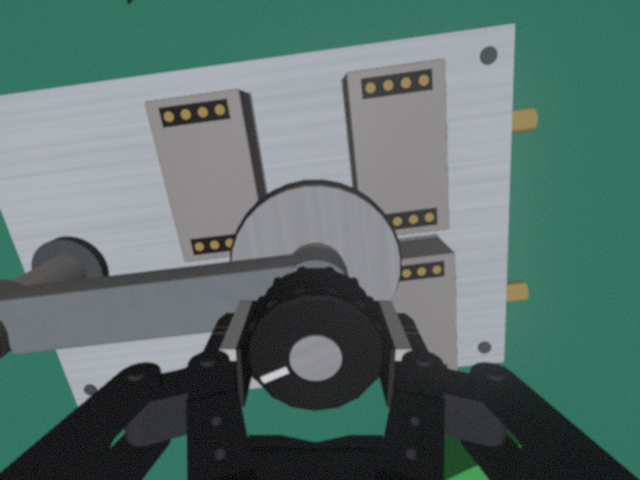

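The knob has turned with the grip: its mark, at first towards +x, is now lower-left at (275,374). That is about 4.3 rad, so I go on to the stop.

```bash
python3 -m inch '[[0,0,-0.24,0.15,0],[0,0,-0.24,0.15,0],[0,0,-0.1,0.12,0],[0,0,0,0,0],[0,0,0,0,0]]'
python3 -c "
from h import *
s,p,Rm=st();print(s['qpos'],p,s['width'],s['force'],s['ft_torque'])
go(.5605,.169,.2)
print(Rm)"
```

```text
t: 10.12
eef_pos: [0.559, 0.1689, 0.1252]
tcp_rot: [0.001, 0.967, -0.253, 0.0]
force: [-4.1, -2.2, 5.5]
width: 0.0467
gripper_force: 41.0
[ 2.51452451e-01  1.82446610e-01  1.90812293e+00 -1.34981262e-03
  1.05154616e+00  2.33506780e+00] [0.55899918 0.16888888 0.12516529] 0.046711479662315085 [-4.10296094 -2.23442043  5.47132421] [-0.41937459  0.71092153  0.44818738]
tool shift mm [  1.3  -0.7 -74.8]
[[ 8.71693496e-01 -4.90051429e-01 -2.14637907e-04]
 [-4.90051285e-01 -8.71692686e-01 -1.26508407e-03]
 [ 4.32857964e-04  1.20794914e-03 -9.99999177e-01]]
```

```bash
python3 -m inch '[[0,0,0,0,1],[0,0,0,0,1],[0,0,0,0,1]]'
python3 -m inch '[[0,0,0,-0.187,1],[0,0,0,-0.187,1],[0,0,0,-0.187,1],[0,0,0,-0.187,1],[0,0,0,-0.187,1],[0,0,0,-0.187,1],[0,0,0,-0.187,1],[0,0,0,-0.187,1],[0,0,0,-0.187,1],[0,0,0,-0.187,1],[0,0,0,-0.187,1],[0,0,0,-0.053,1]]'
python3 -m inch '[[0,0,0,0,0.66],[0,0,0,0,0.66],[0,0,0,0,0.66]]'
python3 -c "
from h import *
s,p,Rm=st();print(s['qpos'],p,s['width'],s['force'],s['ft_torque'])
go(.560,.1685,.125,.031);print(Rm)
c=cam('top');cv2.imwrite('pics/c2.png',cv2.resize(c['img'][180:320,100:280,::-1],None,fx=4,fy=4))"
```

```text
t: 10.5
eef_pos: [0.5596, 0.1695, 0.1236]
tcp_rot: [-0.0, 0.967, -0.254, 0.0]
force: [-0.4, -0.3, -0.5]
width: 0.0854
gripper_force: 0.0
t: 12.0
eef_pos: [0.5594, 0.1694, 0.1233]
tcp_rot: [-0.0, 0.697, 0.717, 0.0]
force: [0.2, -0.2, -0.4]
width: 0.0851
gripper_force: 0.0
t: 12.38
eef_pos: [0.5594, 0.1694, 0.1233]
tcp_rot: [-0.0, 0.698, 0.716, -0.0]
force: [0.2, -0.5, -1.4]
width: 0.0561
gripper_force: 0.0
[2.51394607e-01 1.84861544e-01 1.90896910e+00 1.50638997e-05
 1.04779375e+00 2.25941942e-01] [0.55935459 0.1693707  0.12334039] 0.056145846619585944 [ 0.23009678 -0.45280586 -1.42517572] [-0.01909358 -0.00217895 -0.03078802]
tool shift mm [-0.9  0.6 -1.7] turn -0.006 (q6 0.23)
[[-2.54423954e-02  9.99676289e-01 -3.39943418e-05]
 [ 9.99676290e-01  2.54423956e-02  4.74303708e-06]
 [ 5.60639920e-06 -3.38626632e-05 -9.99999999e-01]]
```

View pics/c2.png

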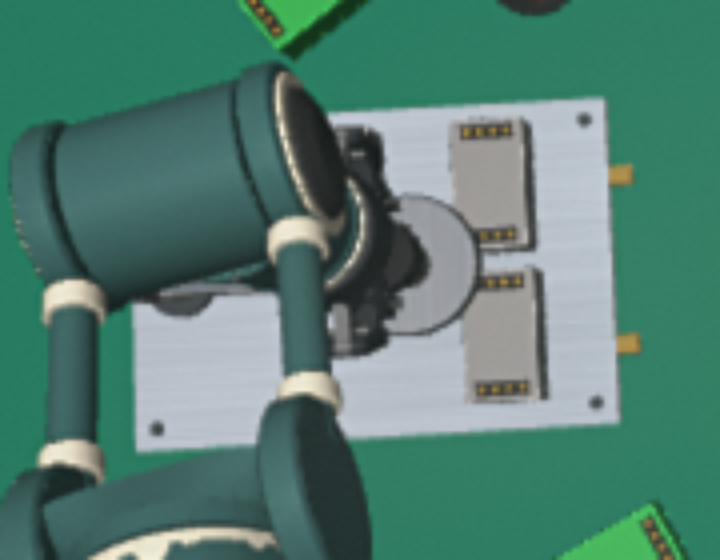

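The crop shows the fingers straddling the knob near (390,255) and the right-hand modules undisturbed at (490,185) and (505,335). I swing the arm along the arc.

```bash
python3 -m inch '[[2.75,-30.4,0,0.18,0.66],[2.75,-30.4,0,0.18,0.66],[2.75,-30.4,0,0.18,0.66]]'
python3 -c "
from h import *
s,p,Rm=st();print(s['qpos'],p,s['force'],s['ft_torque'],np.hypot(p[0]-.555,p[1]-.3374))"
python3 -m inch '[[2.75,-30.4,0,0.18,0.66],[2.75,-30.4,0,0.18,0.66],[2.75,-30.4,0,0.18,0.66],[2.75,-30.4,0,0.18,0.66],[2.75,-30.4,0,0.18,0.66],[2.75,-30.4,0,0.18,0.66],[2,-20,0,0,0.66],[0,0,0,0,0.66],[0,0,0,0,0.66]]'
python3 -c "
from h import *
s,p,Rm=st();print(s['qpos'],p,s['force'],s['ft_torque'],np.hypot(p[0]-.555,p[1]-.3374), np.arctan2(p[1]-.3374,p[0]-.555))"
```

```text
t: 12.8
eef_pos: [0.4716, 0.1911, 0.1238]
tcp_rot: [0.001, 0.865, 0.501, 0.001]
force: [2.2, 0.9, 0.8]
width: 0.0566
gripper_force: 1.0
[ 3.36538182e-01  4.36043012e-02  2.06608177e+00 -9.55443333e-04
  1.02997595e+00  8.57903471e-01] [0.47159045 0.19106242 0.12384807] [2.23749997 0.92573445 0.84883614] [ 0.04536053 -0.39319076 -0.00601172] 0.16843942552084482
t: 13.92
eef_pos: [0.3879, 0.3626, 0.1233]
tcp_rot: [0.0, 1.0, -0.011, -0.0]
force: [-1.1, -0.4, 0.6]
width: 0.0563
gripper_force: 0.0
[ 7.04933349e-01  8.73816102e-02  2.02046247e+00 -2.78742250e-04
  1.03400688e+00  2.29758970e+00] [0.38787678 0.36257149 0.12327484] [-1.06742018 -0.4319492   0.59426679] [ 0.02810117 -0.02402815 -0.05839175] 0.16900821181595363 2.9920999681142035
```

```bash
python3 -m inch '[[0,0,0,0,1],[0,0,-40,0,1],[0,0,-40,0,1],[0,0,-40,0,1],[23,49,-20,0,1],[23,49,-20,0,1],[23,49,-10,0,1],[23,49,0,0,1],[0,0,0,0,1]]'
cat > mod.py <<'E'
from h import *
def mods(save=None):
    c=cam('wrist',save); im=c['img']; hsv=cv2.cvtColor(im,cv2.COLOR_RGB2HSV).astype(int)
    h,s,v=hsv[...,0],hsv[...,1],hsv[...,2]
    return c,im,h,s,v
E
python3 - <<'E'
from mod import *
c,im,h,s,v=mods('w3.png')
st_=st();print(st_[0]['qpos'],st_[1])
for p in [(.61,.22,.058),(.61,.115,.058),(.51,.115,.058)]:
    u=proj(c,p)[0]; x,y=map(int,u); print(u, [ (h[y,x],s[y,x],v[y,x]) if 0<=x<640 and 0<=y<480 else 0])
E
```

```text
t: 15.05
eef_pos: [0.4762, 0.1612, 0.2937]
tcp_rot: [0.0, 1.0, -0.014, 0.001]
force: [-0.2, 0.7, 0.5]
width: 0.0855
gripper_force: 0.0
[ 2.80429850e-01 -1.00623970e-01  1.88259414e+00  2.39386613e-04
  1.35945957e+00  1.87861525e+00] [0.47543072 0.16293036 0.29346131]
[244.95240073  56.69912644] [(np.int64(165), np.int64(4), np.int64(143))]
[361.49140673  52.93263863] [(np.int64(10), np.int64(5), np.int64(146))]
[360.63301643 165.5202887 ] [(np.int64(0), np.int64(7), np.int64(145))]
```

View pics/w3.png

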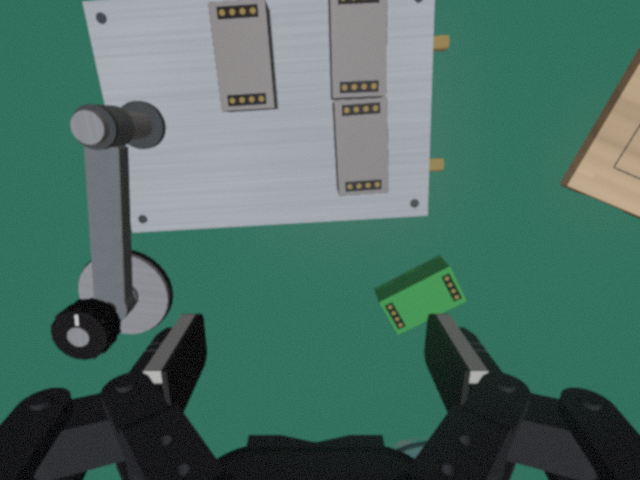

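The wrist view shows the clamp arm aside at (110,230), with the knob at (86,328). Module A lies at (243,55), B at (358,45) and C at (362,148). The green look-alike at (420,295) stays where it is. I measure the modules from their brass contact strips.

```bash
cat > mod.py <<'E'
from h import *
def strips(z,save=None):
    "contact strips in the wrist view -> world points of module centres (pairs 60..90 mm apart)"
    c=cam('wrist',save); h,s,v=[a.astype(int) for a in cv2.split(cv2.cvtColor(c['img'],cv2.COLOR_RGB2HSV))]
    br=((h>10)&(h<32)&(s>70)&(v>90)).astype(np.uint8); br[310:]=0
    m=cv2.dilate(br,np.ones((7,7)))
    n,l,stt,_=cv2.connectedComponentsWithStats(m); P=[]
    for i in range(1,n):
        ys,xs=np.nonzero((l==i)&(br>0)); k=c['img'].copy()
        (a,b),(w,hh),_=cv2.minAreaRect(np.c_[xs,ys].astype(np.float32))
        if 0.07<min(w,hh)/max(w,hh,1)<.45 and 20<max(w,hh)<90:
            y0,x0=int(b),int(a); green=(s[max(0,y0-25):y0+25,max(0,x0-25):x0+25]>150).mean()
            P.append((ray(c,[a,b],z)[0],(a,b),green,max(w,hh)))
    for p in P: print('strip',np.round(p[0],4),np.round(p[1],0),'green %.2f'%p[2],round(p[3]))
    for i in range(len(P)):
        for j in range(i):
            d=P[i][0]-P[j][0]; L=np.hypot(*d)
            if .055<L<.09: print('module c',np.round((P[i][0]+P[j][0])/2,4),'L %.4f ang %.3f'%(L,(np.arctan2(d[1],d[0])+np.pi/2)%np.pi-np.pi/2))
    return c
E
python3 - <<'E'
from mod import *
strips(.058)
E
```

```text
strip [0.6462 0.2237] [239.  10.] green 0.00 37
strip [0.5821 0.1174] [361.  85.] green 0.00 34
strip [0.5742 0.2218] [249.  98.] green 0.00 35
strip [0.5626 0.1154] [363. 108.] green 0.00 34
strip [0.4905 0.1125] [365. 184.] green 0.00 32
strip [0.3761 0.0153] [453. 287.] green 0.02 25
module c [0.6102 0.2227] L 0.0721 ang 0.027
module c [0.5265 0.1139] L 0.0721 ang 0.039
```

```bash
python3 -c "
from h import *
go(.5485,.1148,.028,.039+np.pi/2)"
```

```text
tool shift mm [ 74.8  47.5 265.2] turn -0.065 (q6 1.88)
```

```bash
python3 -m inch '[[37.4,23.7,20,0,1],[37.4,23.8,45,0,1],[0,0,50,-0.065,1],[0,0,50,0,1],[0,0,50,0,1],[0,0,30,0,1],[0,0,20,0,1],[0,0,0,0,1]]'
python3 -c "
from h import *
go(.5485,.1148,.028,.039+np.pi/2);print(st()[0]['force'])"
python3 -m inch '[[0,0,0,0,0],[0,0,0,0,0],[0,0,0,0,0],[0,0,0,0,0]]' 60
python3 -m inch '[[0,0,-10,0,0],[0,0,-40,0,0],[0,0,-40,0,0],[0,0,-40,0,0],[0,0,0,0,0]]'
cat > slot.py <<'E'
from h import *
import sys
S=np.array([.5386,-.2533]); yaw=-.399
def slot(k):
    n='abc'.index(k); a=yaw+n*np.pi/2; e=np.array([np.cos(a),np.sin(a)]); f=np.array([-e[1],e[0]])
    return S+e*-.028+f*-.048, a   # centre, tool-x angle
def goslot(k,off=.022,z=.2,dang=0):
    ctr,a=slot(k); p=ctr+off*np.array([np.cos(a),np.sin(a)]); print(k,ctr,p,a); 
    s,q,Rm=st(); cur=np.arctan2(Rm[1,0],Rm[0,0]); print('full turn %.3f'%(-((a+dang-cur+np.pi)%(2*np.pi)-np.pi)))
    go(*p,z)
E
python3 -c "
from slot import *
goslot('a',z=.19)"
```

```text
t: 16.15
eef_pos: [0.5458, 0.117, 0.0267]
tcp_rot: [0.0, 1.0, 0.022, -0.002]
force: [0.2, -0.1, 0.1]
width: 0.0852
gripper_force: 0.0
tool shift mm [ 2.6  2.3 -1.3] turn 0.005 (q6 1.69)
[ 0.20237767 -0.12857149  0.12792951]
t: 16.65
eef_pos: [0.5499, 0.1164, 0.0307]
tcp_rot: [-0.0, 1.0, 0.021, 0.002]
force: [-0.0, 1.0, 5.5]
width: 0.0494
gripper_force: 64.3
t: 17.27
eef_pos: [0.5511, 0.1163, 0.163]
tcp_rot: [-0.001, 1.0, 0.021, 0.004]
force: [0.6, 0.1, -2.5]
width: 0.0492
gripper_force: 63.5
a [ 0.49415154 -0.28665168] [ 0.51442344 -0.29519862] -0.399
full turn 0.441
tool shift mm [-53.5 409.6 -27.7]
```

```bash
python3 -m inch '[[-7.5,58.5,-5,0,0],[-7.5,58.5,-5,0,0],[-7.5,58.5,-5,0,0],[-7.5,58.5,-5,0,0],[-7.5,58.5,-5,0,0],[-7.5,58.5,0,0,0],[-7.5,58.5,0,0,0],[0,0,0,0.147,0],[0,0,0,0.147,0],[0,0,0,0.147,0],[0,0,0,0,0],[0,0,0,0,0]]'
python3 -c "
from slot import *
goslot('a',off=.0235,z=.04)
c=cam('wrist','w4.png'); k,a=slot('a');print(proj(c,np.r_[k,.03]),proj(c,np.r_[S,.03]))"
```

```text
t: 18.77
eef_pos: [0.5123, -0.2949, 0.1825]
tcp_rot: [-0.0, 0.98, -0.197, -0.001]
force: [-0.3, -0.2, -1.7]
width: 0.049
gripper_force: 63.9
a [ 0.49415154 -0.28665168] [ 0.51580562 -0.29578136] -0.399
full turn 0.002
tool shift mm [  3.9  -0.5 142.5]
[[314.14124847 245.50573586]] [[253.78264186 212.05403783]]
```

View pics/w4.png

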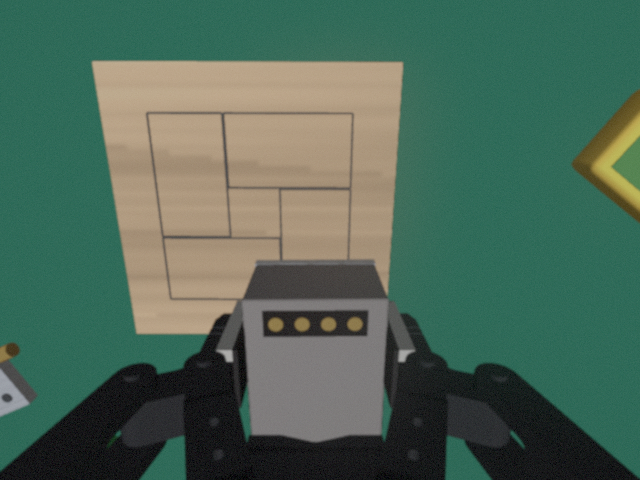

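The outlines match the prediction: slot a's centre is at (314,245), and the held module is aligned with it. I lower it.

```bash
python3 -m inch '[[2,-0.5,30,0,0],[2,0,30,0,0],[0,0,30,0,0],[0,0,25,0,0],[0,0,15,0,0],[0,0,0,0,0],[0,0,0,0,0]]'
python3 -c "
from slot import *
goslot('a',off=.0235,z=.041);print(st()[0]['force'])"
```

```text
t: 19.7
eef_pos: [0.5178, -0.2969, 0.055]
tcp_rot: [0.0, 0.98, -0.198, 0.001]
force: [0.2, -0.8, -1.3]
width: 0.0486
gripper_force: 63.8
a [ 0.49415154 -0.28665168] [ 0.51580562 -0.29578136] -0.399
full turn 0.000
tool shift mm [-2.3 -0.3 14. ]
[ 0.15219571 -0.79001052 -1.3287623 ]
```

```bash
python3 -m inch '[[-1.5,0,7,0,0],[0,0,6,0,0],[0,0,1,0,0],[0,0,0,0,0]]'
python3 -m inch '[[0,0,0,0,0.8],[0,0,0,0,1],[0,0,0,0,1],[0,0,-40,0,1],[0,0,-50,0,1],[-50,0,-50,0,1],[-50,0,-30,0,1],[0,0,0,0,1],[0,0,0,0,1]]'
python3 -c "
from mod import *
from slot import *
strips(.068)
for k in 'abc': print(slot(k))
go(.60,.10,.28,1.57+.03);print(st()[1])"
```

```text
t: 20.2
eef_pos: [0.516, -0.2962, 0.0407]
tcp_rot: [0.0, 0.98, -0.198, 0.0]
force: [-1.9, -0.7, 3.7]
width: 0.0484
gripper_force: 64.5
t: 21.32
eef_pos: [0.429, -0.2594, 0.204]
tcp_rot: [0.0, 0.98, -0.198, 0.001]
force: [0.5, -0.2, -0.3]
width: 0.0856
gripper_force: 0.0
strip [ 0.5281 -0.3015] [315.  74.] green 0.00 48
strip [ 0.4564 -0.319 ] [376. 164.] green 0.00 26
strip [ 0.4614 -0.2741] [316. 181.] green 0.00 44
module c [ 0.4922 -0.3102] L 0.0738 ang 0.239
module c [ 0.4947 -0.2878] L 0.0720 ang -0.390
(array([ 0.49415154, -0.28665168]), -0.399)
(array([ 0.57195168, -0.29774846]), 1.1717963267948965)
(array([ 0.58304846, -0.21994832]), 2.742592653589793)
tool shift mm [  17.9 -397.5  -76.6] turn -0.428 (q6 1.38)
[ 0.42899908 -0.25929067  0.20327992]
```

Slot a is filled, with the module about 1.3 mm off the outline centre. Next I look at the other two.

```bash
python3 -m inch '[[0,0,-11,-0.143,1],[0,0,-11,-0.143,1],[0,0,-11,-0.142,1],[13,-53.5,-11,0,1],[13,-53.5,-11,0,1],[13,-53.5,-11,0,1],[13,-53.5,-11,0,1],[13,-53.5,-11,0,1],[13,-53.5,0,0,1],[13,-53.5,0,0,1],[13,-53.5,0,0,1],[0,0,0,0,1]]'
python3 -c "
from mod import *
strips(.058);print(st()[1])
go(.61,.2227,.028,1.57+.03)"
```

```text
t: 22.88
eef_pos: [0.521, 0.1754, 0.2896]
tcp_rot: [-0.0, 1.0, 0.017, -0.002]
force: [-1.0, -0.2, -1.3]
width: 0.0856
gripper_force: 0.0
strip [0.6542 0.1182] [384.  56.] green 0.00 36
strip [0.6462 0.224 ] [265.  61.] green 0.00 36
strip [0.5821 0.1174] [378. 139.] green 0.00 34
strip [0.5738 0.2217] [268. 144.] green 0.00 34
module c [0.6181 0.1178] L 0.0722 ang 0.012
module c [0.61   0.2229] L 0.0724 ang 0.032
[0.52065031 0.17337547 0.2896865 ]
tool shift mm [ 91.9 -46.7 261.3] turn 0.003 (q6 1.81)
```

```bash
python3 -m inch '[[39.2,19.7,20,0,1],[39.2,19.7,45,0,1],[39.1,19.6,45,0.022,1],[0,0,50,0,1],[0,0,50,0,1],[0,0,30,0,1],[0,0,0,0,1],[0,0,0,0,1]]'
python3 -c "
from h import *
go(.640,.118,.028,.012+np.pi/2);print(st()[0]['force'])"
```

```text
t: 23.92
eef_pos: [0.6401, 0.1154, 0.0533]
tcp_rot: [0.0, 1.0, 0.003, 0.001]
force: [-0.6, 0.2, 0.6]
width: 0.0855
gripper_force: 0.0
tool shift mm [-0.2 -2.6 25.3] turn -0.006 (q6 1.71)
[-0.57172716  0.20280971  0.57674901]
```

```bash
python3 -m inch '[[0,-2.5,13,0,1],[0,0,12,0,1],[0,0,0,0,1],[0,0,0,0,0],[0,0,0,0,0],[0,0,0,0,0],[0,0,0,0,0]]' 60
python3 -c "
from h import *
print(st()[1],st()[0]['width'])"
python3 -m inch '[[0,0,-10,0,0],[0,0,-40,0,0],[0,0,-50,0,0],[0,0,-50,0,0],[0,0,0,0,0]]'
python3 -c "
from slot import *
goslot('b',z=.19);print(st()[2])"
```

```text
t: 24.8
eef_pos: [0.6398, 0.1188, 0.0282]
tcp_rot: [-0.0, 1.0, 0.003, 0.001]
force: [0.4, 0.2, 2.6]
width: 0.0492
gripper_force: 64.2
[0.63983339 0.11876068 0.02821317] 0.049188039154224324
t: 25.42
eef_pos: [0.6428, 0.1192, 0.1841]
tcp_rot: [-0.001, 1.0, 0.003, 0.005]
force: [1.1, -0.5, -1.4]
width: 0.0492
gripper_force: 63.9
b [ 0.57195168 -0.29774846] [ 0.58049862 -0.27747656] 1.1717963267948965
full turn -1.165
tool shift mm [-64.9 396.3  -7.2]
[[ 0.99991933  0.00681531  0.01071816]
 [ 0.00679844 -0.99997559  0.00160969]
 [ 0.01072887 -0.00153669 -0.99994126]]
```

```bash
python3 -m inch '[[-8.8,56.5,0,0,0],[-8.8,56.5,0,0,0],[-8.8,56.5,0,0,0],[-8.8,56.5,0,0,0],[-8.8,56.5,0,0,0],[-8.8,56.5,0,0,0],[-8.8,56.5,0,0,0],[0,0,0,-0.167,0],[0,0,0,-0.167,0],[0,0,0,-0.167,0],[0,0,0,-0.167,0],[0,0,0,-0.167,0]]'
python3 -m inch '[[0,0,0,-0.167,0],[0,0,0,-0.167,0],[0,0,30,0,0],[0,0,30,0,0],[0,0,30,0,0],[0,0,30,0,0],[0,0,0,0,0],[0,0,0,0,0]]'
python3 -c "
from slot import *
goslot('b',z=.041)"
```

```text
t: 26.92
eef_pos: [0.5788, -0.2765, 0.1753]
tcp_rot: [-0.002, 0.912, 0.411, -0.001]
force: [0.3, -0.2, -2.8]
width: 0.0491
gripper_force: 63.9
t: 27.92
eef_pos: [0.5801, -0.2772, 0.0575]
tcp_rot: [-0.0, 0.832, 0.555, -0.0]
force: [0.5, -0.5, -1.7]
width: 0.0493
gripper_force: 63.8
b [ 0.57195168 -0.29774846] [ 0.58049862 -0.27747656] 1.1717963267948965
full turn 0.004
tool shift mm [-0.1  0.5 16.5]
```

```bash
python3 -m inch '[[0,0.5,8,0,0],[0,0,8,0,0],[0,0,0.5,0,0],[0,0,0,0,0]]'
python3 -m inch '[[0,0,0,0,0.8],[0,0,0,0,1],[0,0,0,0,1],[0,0,-40,0,1],[0,0,-50,0,1],[-50,0,-50,0,1],[-50,0,-30,0,1],[0,0,0,0,1],[0,0,0,0,1]]'
python3 -c "
from mod import *
from slot import *
strips(.068)
for k in 'abc': print(slot(k))
print(st()[1])"
```

```text
t: 28.42
eef_pos: [0.5807, -0.2774, 0.041]
tcp_rot: [-0.0, 0.832, 0.555, -0.0]
force: [0.0, -0.1, -2.5]
width: 0.049
gripper_force: 63.9
t: 29.55
eef_pos: [0.5441, -0.3641, 0.2048]
tcp_rot: [-0.0, 0.832, 0.554, 0.0]
force: [0.3, 0.9, 0.3]
width: 0.0857
gripper_force: 0.0
strip [ 0.5866 -0.2646] [316.  72.] green 0.00 48
strip [ 0.4609 -0.2736] [160. 158.] green 0.00 46
strip [ 0.5275 -0.3011] [260. 158.] green 0.00 46
strip [ 0.5596 -0.3313] [317. 179.] green 0.00 44
module c [ 0.5571 -0.2828] L 0.0695 ang 0.553
module c [ 0.4942 -0.2874] L 0.0721 ang -0.392
module c [ 0.5731 -0.2979] L 0.0720 ang 1.185
(array([ 0.49415154, -0.28665168]), -0.399)
(array([ 0.57195168, -0.29774846]), 1.1717963267948965)
(array([ 0.58304846, -0.21994832]), 2.742592653589793)
[ 0.54398375 -0.36330227  0.20389401]
```

Both placed modules sit within 2 mm of their outlines. I turn the tool round for the third.

```bash
python3 -m inch '[[0,0,-9,-0.181,1],[0,0,-9,-0.181,1],[0,0,-9,-0.181,1],[0,0,-9,-0.181,1],[0,0,-9,-0.181,1],[0,0,-9,-0.181,1],[0,0,-9,-0.181,1],[0,0,-9,-0.181,1],[0,0,-9,-0.181,1],[0,0,-9,-0.181,1],[0,0,0,-0.181,1],[0,0,0,0,1]]'
python3 -m inch '[[-13.3,56,0,0,1],[-13.3,56,0,0,1],[-13.3,56,0,0,1],[-13.3,56,0,0,1],[-13.3,56,0,0,1],[-13.3,56,0,0,1],[-13.3,56,0,0,1],[-13.3,56,0,0,1],[-13.3,56,0,0,1],[-13.3,56,0,0,1],[0,0,0,0,1],[0,0,0,0,1]]'
python3 -c "
from mod import *
strips(.058);print(st()[1],st()[0]['qpos'])
go(.588,.2222,.028,1.57+.032)"
```

```text
t: 31.1
eef_pos: [0.5446, -0.3627, 0.2934]
tcp_rot: [-0.001, -0.012, 1.0, 0.001]
force: [-0.5, 0.0, -0.1]
width: 0.0854
gripper_force: 0.0
t: 32.6
eef_pos: [0.6624, 0.1991, 0.2938]
tcp_rot: [-0.001, -0.012, 1.0, -0.001]
force: [-0.5, 0.2, 0.8]
width: 0.0851
gripper_force: 0.0
strip [0.5738 0.2214] [342. 108.] green 0.00 34
strip [0.6462 0.2238] [341. 186.] green 0.00 32
strip [0.7318 0.2728] [383. 267.] green 0.00 27
strip [0.7734 0.2181] [331. 301.] green 0.02 25
module c [0.61   0.2226] L 0.0724 ang 0.032
module c [0.7526 0.2455] L 0.0687 ang -0.922
[0.66268548 0.19825179 0.2941745 ] [ 2.54966079e-01  2.67448360e-01  1.48510798e+00 -5.69841752e-04
  1.39094381e+00 -1.33952906e+00]
tool shift mm [ 73.6  26.  266.3] turn -0.007 (q6 -1.34)
```

```bash
python3 -m inch '[[36.8,13,20,0,1],[36.8,13,45,0,1],[0,0,50,-0.007,1],[0,0,50,0,1],[0,0,50,0,1],[0,0,25,0,1],[0,0,0,0,1],[0,0,0,0,1]]'
python3 -c "
from h import *
go(.588,.2222,.028,.032+np.pi/2);print(st()[0]['force'])"
```

```text
t: 33.65
eef_pos: [0.5902, 0.2223, 0.0567]
tcp_rot: [0.001, -0.015, 1.0, 0.0]
force: [0.1, 0.1, 1.1]
width: 0.0853
gripper_force: 0.0
tool shift mm [ 2.3 -0.1 28.7] turn -0.002 (q6 -1.28)
[0.09073974 0.09641889 1.14887693]
```

```bash
python3 -m inch '[[1.5,0,15,0,1],[0,0,13,0,1],[0,0,0,0,1],[0,0,0,0,0],[0,0,0,0,0],[0,0,0,0,0],[0,0,0,0,0]]' 60
python3 -c "
from h import *
print(st()[1],st()[0]['width'])"
python3 -m inch '[[0,0,-10,0,0],[0,0,-40,0,0],[0,0,-50,0,0],[0,0,-50,0,0],[0,0,0,0,0]]'
python3 -c "
from slot import *
goslot('c',z=.19);print(st()[2])"
```

```text
t: 34.52
eef_pos: [0.5882, 0.2232, 0.0279]
tcp_rot: [0.001, -0.016, 1.0, 0.0]
force: [0.2, 1.1, 2.2]
width: 0.0491
gripper_force: 64.0
[0.58819642 0.22316754 0.02787499] 0.04908725294883945
t: 35.15
eef_pos: [0.591, 0.2241, 0.1837]
tcp_rot: [0.005, -0.016, 1.0, 0.002]
force: [0.6, 0.1, -1.9]
width: 0.0487
gripper_force: 63.7
c [ 0.58304846 -0.21994832] [ 0.56277656 -0.21140138] 2.742592653589793
full turn 0.431
tool shift mm [  42.2 -434.3   -8.1]
[[-0.99942758 -0.03225041  0.01021927]
 [-0.03221682  0.999475    0.00343411]
 [-0.01032466  0.00310292 -0.99994188]]
```

```bash
python3 -m inch '[[5.4,-54.3,0,0,0],[5.4,-54.3,0,0,0],[5.4,-54.3,0,0,0],[5.4,-54.3,0,0,0],[5.4,-54.3,0,0,0],[5.4,-54.3,0,0,0],[5.4,-54.3,0,0,0],[5.4,-54.3,0,0,0],[0,0,0,0.144,0],[0,0,0,0.144,0],[0,0,0,0.143,0],[0,0,0,0,0]]'
python3 -m inch '[[0,0,30,0,0],[0,0,30,0,0],[0,0,30,0,0],[0,0,30,0,0],[0,0,0,0,0],[0,0,0,0,0]]'
python3 -c "
from slot import *
goslot('c',z=.041)"
```

```text
t: 36.65
eef_pos: [0.5571, -0.2123, 0.1755]
tcp_rot: [-0.002, 0.197, 0.98, 0.0]
force: [-0.2, -0.5, -2.2]
width: 0.0487
gripper_force: 63.8
t: 37.4
eef_pos: [0.5587, -0.2128, 0.0577]
tcp_rot: [0.0, 0.197, 0.98, -0.0]
force: [-0.3, 0.3, -0.4]
width: 0.049
gripper_force: 63.7
c [ 0.58304846 -0.21994832] [ 0.56277656 -0.21140138] 2.742592653589793
full turn 0.001
tool shift mm [-3.2  2.8 16.7]
```

```bash
python3 -m inch '[[-3.2,2.8,8,0,0],[0,0,8,0,0],[0,0,0.5,0,0],[0,0,0,0,0]]'
python3 -m inch '[[0,0,0,0,0.8],[0,0,0,0,1],[0,0,0,0,1],[0,0,-40,0,1],[0,0,-50,0,1],[-50,0,-50,0,1],[-50,0,-50,0,1],[0,0,0,0,1],[0,0,0,0,1]]'
python3 -c "
from mod import *
from slot import *
strips(.068,'w5.png')
for k in 'abc': print(slot(k))
print(st()[1],st()[0]['qpos']);c=cam('top');cv2.imwrite('pics/c3.png',c['img'][:,:,::-1])"
```

```text
t: 37.9
eef_pos: [0.5623, -0.2113, 0.0406]
tcp_rot: [-0.0, 0.198, 0.98, 0.0]
force: [-1.0, 0.2, -1.9]
width: 0.0488
gripper_force: 63.8
t: 39.02
eef_pos: [0.6433, -0.2455, 0.2185]
tcp_rot: [-0.001, 0.198, 0.98, 0.0]
force: [0.1, 0.4, -0.6]
width: 0.0853
gripper_force: 0.0
strip [ 0.5019 -0.2181] [272.  23.] green 0.00 45
strip [ 0.5227 -0.1717] [346.  24.] green 0.00 89
strip [ 0.4648 -0.3121] [124.  27.] green 0.01 23
strip [ 0.5364 -0.2001] [316.  63.] green 0.00 58
strip [ 0.5499 -0.2066] [315.  86.] green 0.00 46
strip [ 0.5275 -0.3013] [183. 110.] green 0.00 44
strip [ 0.5859 -0.2643] [263. 165.] green 0.00 43
strip [ 0.5589 -0.3313] [168. 166.] green 0.00 43
strip [ 0.6162 -0.2346] [315. 186.] green 0.00 42
module c [ 0.5147 -0.2597] L 0.0870 ang -1.272
module c [ 0.4961 -0.3067] L 0.0636 ang 0.170
module c [ 0.5612 -0.2322] L 0.0811 ang -0.913
module c [ 0.5679 -0.2354] L 0.0680 ang -1.012
module c [ 0.5567 -0.2828] L 0.0692 ang 0.565
module c [ 0.5724 -0.2978] L 0.0723 ang 1.187
module c [ 0.5763 -0.2173] L 0.0870 ang -0.407
module c [ 0.5831 -0.2206] L 0.0720 ang -0.399
(array([ 0.49415154, -0.28665168]), -0.399)
(array([ 0.57195168, -0.29774846]), 1.1717963267948965)
(array([ 0.58304846, -0.21994832]), 2.742592653589793)
[ 0.64238525 -0.24500406  0.21727678] [-4.00609553e-01  2.97707462e-01  1.58725957e+00  3.54097062e-05
  1.25998525e+00 -1.57267119e+00]
```

View pics/c3.png

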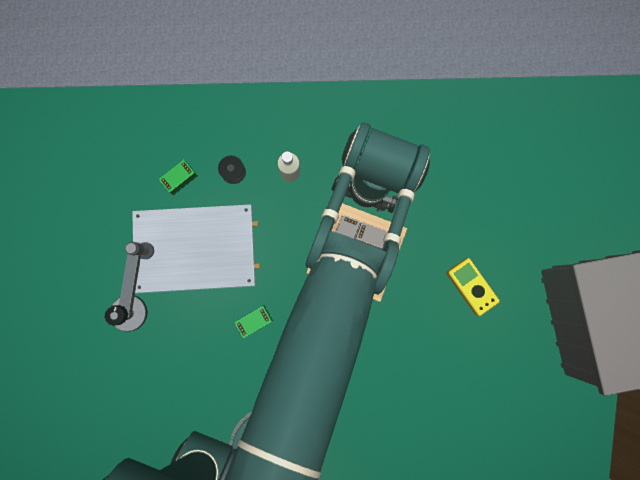

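All three modules lie in outlines a, b and c, within 2 mm. The top view shows the plate empty and the clamp arm aside with its knob at (115,315). The bystanders at (288,165), (231,169) and (473,287) have not moved. I go back to the knob.

```bash
python3 -m inch '[[0,0,-30,0.187,1],[0,0,-30,0.187,1],[0,0,0,0.187,1],[0,0,0,0.187,1],[0,0,0,0.187,1],[0,0,0,0.187,1],[0,0,0,0.187,1],[0,0,0,0.187,1],[0,0,0,0.187,1],[0,0,0,0.187,1],[0,0,0,0.187,1],[0,0,0,0.187,1]]'
python3 -m inch '[[0,0,0,0.187,1],[0,0,0,0.187,1],[0,0,0,0.1,1],[0,0,0,0,1],[0,0,0,0,1]]'
python3 -c "
from h import *
c=cam('top'); im=c['img'][300:332,98:150]
g=cv2.cvtColor(im,cv2.COLOR_RGB2GRAY); m=(g<45).astype(np.uint8)
k=max(cv2.findContours(m,0,2)[0],key=cv2.contourArea); (x,y),rr=cv2.minEnclosingCircle(k)
P=ray(c,[x+98,y+300],.147)[0]; print(x+98,y+300,rr,P); d=np.array([.555,.3374])-P; print(np.hypot(*d),np.arctan2(d[1],d[0]))
print(st()[0]['qpos']); s,p,Rm=st();print(p,np.arctan2(Rm[1,0],Rm[0,0])); go(*P,.26)"
```

```text
t: 40.62
eef_pos: [0.6421, -0.2449, 0.2767]
tcp_rot: [-0.001, 0.97, 0.244, -0.002]
force: [-0.5, 0.1, 0.1]
width: 0.0856
gripper_force: 0.0
t: 41.25
eef_pos: [0.6431, -0.2453, 0.278]
tcp_rot: [-0.0, 1.0, 0.013, -0.001]
force: [-0.7, 0.4, -0.4]
width: 0.0858
gripper_force: 0.0
116.10000038146973 315.30000019073486 11.229525566101074 [0.38601377 0.36117479]
0.17065048500053862 -0.1397732692784034
[-4.00641632e-01  2.67047702e-01  1.51425087e+00  3.77603450e-05
  1.36163592e+00  1.14404327e+00]
[ 0.64328183 -0.24540653  0.27827485] 0.026103916021642748
tool shift mm [-241.3 -613.1   18.9]
```

```bash
python3 -m inch '[[-21.9,-55.7,2,0,1],[-21.9,-55.7,2,0,1],[-21.9,-55.7,2,0,1],[-21.9,-55.7,2,0,1],[-21.9,-55.7,2,0,1],[-21.9,-55.7,2,0,1],[-21.9,-55.7,2,0,1],[-21.9,-55.7,2,0,1],[-21.9,-55.7,2,0,1],[-21.9,-55.7,0,0,1],[-22,-55.8,0,0,1],[0,0,0,0,1]]'
python3 -c "
from h import *
go(.3865,.3612,.124,1.57+.03);print(st()[0]['qpos'])"
```

```text
t: 42.8
eef_pos: [0.3856, 0.3642, 0.261]
tcp_rot: [-0.0, 1.0, 0.016, -0.0]
force: [-0.3, -0.1, 0.0]
width: 0.0854
gripper_force: 0.0
tool shift mm [  0.9   3.2 137. ] turn 0.002 (q6 2.25)
[ 7.09177855e-01 -2.90321237e-02  1.87440830e+00  1.14517110e-03
  1.29600757e+00  2.24798845e+00]
```

```bash
python3 -m inch '[[0.9,2,30,0,1],[0,0,30,0,1],[0,0,30,0,1],[0,0,30,0,1],[0,0,16,0,1],[0,0,0,0,1]]'
python3 -m inch '[[0,0,0,0,0.66],[0,0,0,0,0.66],[0,0,0,0,0.66]]'
python3 -m inch '[[-2.1,19.7,0,0,0.66],[2.75,30.4,0,-0.18,0.66],[2.75,30.4,0,-0.18,0.66]]'
python3 -c "
from h import *
s,p,Rm=st();print(p,s['force'],s['ft_torque'],np.hypot(p[0]-.555,p[1]-.3374), np.arctan2(p[1]-.3374,p[0]-.555),np.arctan2(Rm[1,0],Rm[0,0]))"
```

```text
t: 43.55
eef_pos: [0.3882, 0.3577, 0.1239]
tcp_rot: [0.001, 1.0, 0.012, -0.001]
force: [0.1, -0.2, -0.1]
width: 0.0853
gripper_force: 0.0
t: 43.92
eef_pos: [0.3896, 0.3599, 0.1265]
tcp_rot: [-0.001, 1.0, 0.012, 0.001]
force: [0.1, 1.4, 1.2]
width: 0.0564
gripper_force: 0.7
t: 44.3
eef_pos: [0.399, 0.279, 0.1254]
tcp_rot: [-0.0, 0.981, 0.195, 0.0]
force: [0.5, 2.1, -0.6]
width: 0.0565
gripper_force: 1.0
[0.39895668 0.27900727 0.1253781 ] [ 0.46787139  2.14626271 -0.58414391] [ 0.38077064 -0.02500119 -0.0594115 ] 0.1666110114362059 -2.7835161232574945 0.3916336827453143
```

```bash
python3 -m inch '[[2.2,30.3,0,-0.18,0.66],[2.2,30.3,0,-0.18,0.66],[2.2,30.3,0,-0.18,0.66],[2.2,30.3,0,-0.18,0.66],[2.2,30.3,0,-0.18,0.66],[2.2,30.3,0,-0.18,0.66],[0.8,15.3,0,-0.09,0.66],[0,0,0,0,0.66],[0,0,0,0,0.66]]'
python3 -c "
from h import *
s,p,Rm=st();print(p,s['force'],s['ft_torque'],np.hypot(p[0]-.555,p[1]-.3374), np.arctan2(p[1]-.3374,p[0]-.555))"
```

```text
t: 45.42
eef_pos: [0.5508, 0.1715, 0.1249]
tcp_rot: [-0.0, 0.713, 0.701, -0.0]
force: [-0.9, 0.3, -0.7]
width: 0.0561
gripper_force: 0.0
[0.55080114 0.17151036 0.12488423] [-0.87837     0.28598048 -0.6962939 ] [0.02292572 0.01413743 0.00112592] 0.16594277343302424 -1.5961020622261353
```

```bash
python3 -m inch '[[0,0,0,0,1],[0,0,0,0,1],[0,0,-40,0,1],[0,0,-50,0,1],[0,0,-50,0,1],[-50,-10,0,0,1],[-55,-10,0,0,1],[-55,-10,0,0,1],[-55,-10,0,0,1],[0,0,0,0,1],[0,0,0,0,1]]'
python3 -c "
from h import *
c=cam('top'); s=cam('scene')
a=cv2.resize(c['img'][150:350,100:440],(680,400)); print(st()[1])
b=s['img'][150:350,200:540]
cv2.imwrite('pics/c5.png',np.vstack([a,cv2.copyMakeBorder(b,0,0,0,340,0)])[:,:,::-1])"
```

```text
t: 46.8
eef_pos: [0.5081, -0.0423, 0.2652]
tcp_rot: [-0.0, 0.713, 0.701, 0.0]
force: [0.0, 0.8, 0.3]
width: 0.0855
gripper_force: 0.0
[ 0.50837864 -0.04136268  0.26508286]
```

View pics/c5.png

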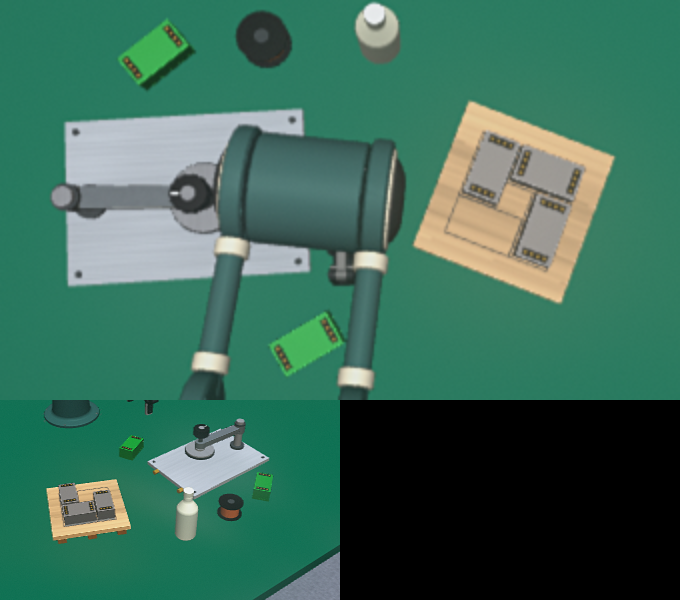

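The view shows the clamp arm back over the plate. The knob mark at (175,193) points at the post, a 3/4 turn from its start, so the screw is still open. The modules are at (490,165), (547,170) and (543,228), with one outline empty, and the bystanders are in place. One last numeric check of the modules before I hand in.

```bash
python3 -c "
from slot import *
c=cam('top'); x0,y0=300,195
h,s,v=[a.astype(int) for a in cv2.split(cv2.cvtColor(c['img'][y0:305,x0:415],cv2.COLOR_RGB2HSV))]
m=((s<45)&(v>60)).astype(np.uint8)
m=cv2.morphologyEx(m,cv2.MORPH_CLOSE,np.ones((3,3)))
for k in 'abc':
    ctr,a=slot(k); e=np.array([np.cos(a),np.sin(a)]); f=np.array([-e[1],e[0]])
    q=proj(c,[np.r_[ctr+e*i*.047+f*j*.027,.068] for i,j in((-1,-1),(1,-1),(1,1),(-1,1))])-[x0,y0]
    w=np.zeros_like(m); cv2.fillPoly(w,[np.round(q).astype(int)],1); k2=np.argwhere((w>0)&(m>0))[:,::-1]
    print(k, (w&m).sum()/w.sum(), np.round((ray(c,k2.mean(0)+[x0,y0],.068)-ctr)*1000,1))
print(st()[0]['force'],abs(st()[0]['dq']).max())"
```

```text
a 0.8793565683646113 [[2.1 0.4]]
b 0.8788282290279628 [[-0.2  2.8]]
c 0.8709677419354839 [[-1.1 -0.9]]
[0.37368214 0.55694808 0.0732659 ] 0.004184492870721216
```

```bash
python3 -c "
from plant import r
print(r.finish_job())"
```

```text
the job is handed in; nothing more can be done
None
```

I handed the job in at about 47 s; no verdict came back. The screw is at its open stop, the three modules present lie within about 3 mm of outlines a, b and c (d empty), the clamp arm is back about 0.1 rad from the middle of its plate, and the bystanders were not touched.

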